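# Reset the dust gate's stay

## Robot

A 6-joint arm with a two-finger parallel gripper is mounted at the origin on the work surface. World frame = base frame: x ahead of the robot, y to its left, z up, the work surface at z = 0. Lengths are in m, angles in degrees, forces in N, time in s.
With the tool pointing down it reaches from about 0.25 to 0.725 m from the base axis. Payload 9.7 kg.
Tool frame: the origin (TCP) lies midway between the tips of the shut fingers; the grasp point (between the pads) lies 19 mm behind it; z points along the fingers, x is the direction in which the jaws open and shut, and the axes are right-handed (so a half turn about z gives the same grasp; the last joint's range is limited). The gripper opens to 85 mm and grips with 20 to 120 N. Pads are 22 mm wide; open, the fingers measure 114 mm over their backs; the gripper's body (76 mm by 85 mm) begins 54 mm behind the grasp point. The pads swing forward as they close: fully open they stand 13 mm farther back than shut.
Start: joints at [67.151, 4.979, 10.078, 95.1, 0, 90], TCP at [0.214, 0.507, 0.231] pointing down, gripper open.
Joint ranges: [-179.16, 179.16], [-48.56, 103.87], [-65.8, 70.77], [-126.05, 130.52], [-82.76, 87.17], [-180, 180]. Speed limits (degrees/s): [127.2, 127.2, 147.25, 180, 180, 180].

## Interface

Orientations are given as [roll, pitch, yaw] about the fixed x, y, z axes, in that order (R = Rz(yaw) Ry(pitch) Rx(roll)).
In Python, from workcell import sensors, camera, get_calibration, bot, recognise, place_of gives the robot as it stands. The module is installed in compiled form; this text tells all that it offers.
- The arm moves only by the tool send_rows, never from a script. Its argument "plan" is a list of rows, each a list of 3 entries, a list of its own where there are three numbers: the shift along the tool's x, y, z normalised to -1 to 1, where 1 is 0.3 m, then the turn, a rotation vector about the tool's x, y, z normalised to -1 to 1, where 1 is pi rad, then the closure, from -1 (fully open) to 1 (shut). In form: [[[x, y, z], [rx, ry, rz], claw], ...]. A call has 1 to 10 rows; each row is the pose to reach, as a shift and turn from the pose commanded when the call began, along the tool's axes at that moment, turning the shorter way round; what a row does not reach only later rows make up. A row lasts 1/10 s, in which the tool goes at most 50 mm and 8.59 degrees, less where a joint would pass 70% of its speed; a pose out of reach is approached as far as the arm can. A call with a number of a shift or a turn outside -1 to 1 is refused whole. A call with a gripper value outside its range is refused whole. The fingers move at their own pace and stop on an object; "force" is the grip in N (left out, the last holds). Time passes only in rows, so rows that repeat a pose let the fingers close. It gives the time, the measured TCP pose, the force and the opening at its end, in the units of the state.
- sensors.get_obs(): the state, without advancing time (a new reading comes with each control period).
- camera(name): name is "side" or "top" or "wrist"; returns the picture (400x640x3 uint8, blue, green, red); there is no depth.
- get_calibration(name): a dict with "fx", "fy", "cx", "cy" (pixels), "k1" (the pictures are not rectified: a ray, as slopes to the right and down, at radius r is drawn at 1 + k1 r^2 times it, then the intrinsics apply), "R" (3x3) and "t" (3): a world point X has camera coordinates R X + t. Camera axes: x right, y down, z forward; pixel columns grow to the right and rows downward; lengths in m; the calibration is good to about 2 mm. A picture is of the moment at which its call begins: read the wrist's pose just before it. get_calibration takes no time and is no camera call; for the wrist camera it gives the pose at the moment of the call.
- bot.job_done(): hands the job in, once; it reports no verdict.
Trained networks look in the newest picture that a camera, given by its name, has taken for a name from the list of things; names that differ only in an ending like _2 or _b are one class to them, and where a whole thing is asked for, a point or a joint stands for the part that bears it (a point fixed in the world has none). Each returns a list of dicts, best first, with "p" (0 to 1); they miss things now and then, are a little off and sometimes report something else, mostly with a low value. They report only what shows in the picture. A call takes as long as a camera call.
- recognise(label, camera): "point" ([column, row] in pixels, amid what is visible of it).
- place_of(label, camera): "point" ([column, row] in pixels: a listed point, or the origin of a listed thing).
The state is a dict: "time": time; "q": joint angles; "qd": joint speeds; "joint_efforts": joint torques, N m; "ee_pos": TCP position; "tcp_rot": TCP orientation; "wrist_force": force on the tool from outside, world axes, zero at the start; "torque": the same for the moment, N m; "opening": finger opening in m.
Only numpy, scipy, OpenCV 4.12 (cv2) and the standard library are available. Lean on these libraries where they do the work, as an engineer would, in place of code of your own. Each camera call takes 0.05 s, during which the arm holds its last target. There are 200 camera calls.

## Task

Two dust ports lie on the bench, each with a sliding gate held by a flat stay that has three holes, one of them dropped over a small upright pin. Open the wide port fully: take its stay by the upright tab, lift it off its pin, pull it back with the gate and drop the hole nearest the gate (of the three) over the pin, so that the stay lies flat on its rest. Leave the narrow port's stay and the other things on the bench alone.

Things in the scene. Friction and masses are not known exactly. Their poses are not given: they have to be found in the camera images.
- wide_stay_tab (a point): Centre of the upright light-metal tab on the free end of the wide port's stay: the place to grip. 12 mm thick (along y), 30 mm long (x), 50 mm high; its foot stands on the stay's top face, 25 mm below this point. x along the stay towards the gate, y across, z up. The stay is a loose flat light-metal bar 230 x 36 x 6 mm, about 0.22 kg, with three 24 mm holes 45, 90 and 135 mm from here along +x.
- wide_stay_hole (a point): Centre, at the stay's underside, of the hole that must go over the pin: 135 mm from the tab's centre along +x, 31 mm below it; same axes. The pin starts in the hole nearest the tab, 90 mm away. 60 mm farther on, a 16 mm eye sits round a 10 mm upright stud on the gate, so the gate follows the stay; the stud's wide head keeps the eye on but lets the whole stay be lifted level by up to 40 mm.
- wide_pin (a point): Foot of the wide port's fixed pin, at the top of its rest block (30 mm above the bench), where the stay's underside lies. The pin is 10 mm thick, tapered at the tip, 14 mm high. x from the pin towards the gate, y across, z up. Its base plate is 380 x 170 mm; its gate, 130 mm wide, slides along x against about 1.5 N, stays where left, and has 98 mm of travel from shut towards -x.
- narrow_stay_tab (a point): Centre of the like upright tab on the narrow port's stay, to be left alone. The narrow port is alike but for a base plate 104 mm and a gate 64 mm wide, and stands half open; either port may be on the left.
- blade: Bystander: knife with a dark wooden handle, 220 x 34 x 18 mm, lying at the right edge; origin underneath its middle.
- roller: Bystander: steel grinder roller standing on end, 60 mm across, 72 mm high, at the left edge; origin underneath its centre.
- jar: Bystander: amber jar with black lid, 60 mm across, 80 mm high, at the left edge; origin underneath its centre.

How it is judged (in metres and radians):
At the end, for the whole second after the job is handed in: The hole of the wide stay nearest the gate is over the pin (within 11 mm sideways) and the stay lies down on its rest (hole less than 4 mm above the rest, tilt under 4 degrees) (horizontal distance between wide_stay_hole and wide_pin below 0.011 m and z of wide_stay_hole in the frame of wide_pin below 0.004 m and angle between wide_stay_tab's own z axis and vertical below 0.07 rad); the robot touches nothing.
It fails at once if the narrow port's stay is moved (over 20 mm) (distance of narrow_stay_tab from where it was at the start of the episode above 0.02 m).
It fails at once if the knife, roller or jar is moved (over 30 mm) (distance of any of blade, roller, jar from where it was at the start of the episode above 0.03 m).
It also fails if it takes over 35 s, if anything falls off the work surface, if the arm or the gripper's body presses on something with over 40 N, if the wrist force passes 120 N, or if a joint passes its speed limit or range.

## Working session

There is one attempt and no reset: what is moved stays moved. The work goes in short steps, Python scripts to look and compute and a tool call to move; the robot and the scene stay as the last step left them, time stands still between calls to the robot, and variables do not carry over. Pictures are saved under pics/ and viewed, on a budget of 10 in all, crops included, one or two more only if the job needs it, and the job is handed in when it is done.

Besides the shell and the picture viewer there is one more tool, called after "Call:" as name(argument=value, ...) on one line, values as JSON. send_rows: Moves the arm, as the interface text tells. Scaled input: -1 to 1 covers 0.3 m each way for a shift and pi rad each way for a turn. Its arguments: {"type":"object","properties":{"plan":{"type":"array"},"force":{"type":"number"}},"required":["plan"]}

```bash
mkdir -p pics
cat > h.py <<'E'
import numpy as np, cv2
from workcell import sensors, camera, get_calibration, bot, recognise, place_of
def ray(c,p):
    K=np.array([[c['fx'],0,c['cx']],[0,c['fy'],c['cy']],[0,0,1]])
    d=np.array([(p[0]-c['cx'])/c['fx'],(p[1]-c['cy'])/c['fy']]);u=d.copy()
    for _ in range(20): u=d/(1+c['k1']*(u@u))
    R=np.array(c['R']);return -R.T@np.array(c['t']), R.T@np.array([*u,1])
def onz(c,p,z):
    o,d=ray(c,p); return o+d*(z-o[2])/d[2]
def tri(cps):
    A=np.zeros((3,3));b=np.zeros(3);L=[ray(c,p) for c,p in cps]
    for o,d in L:
        d=d/np.linalg.norm(d);M=np.eye(3)-np.outer(d,d);A+=M;b+=M@o
    X=np.linalg.solve(A,b)
    return X,[float(np.linalg.norm(np.cross(X-o,d/np.linalg.norm(d)))) for o,d in L]
E
python3 - <<'E'
from h import *
o=sensors.get_obs();print({k:np.round(v,3).tolist() for k,v in o.items()})
P={}
for n in("top","side"):
    im=camera(n);cv2.imwrite(f'pics/{n}0.png',im)
    for l in("wide_stay_tab","wide_stay_hole","wide_pin","narrow_stay_tab","blade","roller","jar"):
        r=place_of(l,n);print(n,l,[(np.round(a['point'],1).tolist(),round(a['p'],2)) for a in r[:3]])
        if r:P[n,l]=r[0]['point']
ct,cs=get_calibration("top"),get_calibration("side")
for l in("wide_stay_tab","wide_stay_hole","wide_pin","narrow_stay_tab","blade","roller","jar"):
    if("top",l)in P and("side",l)in P:print(l,tri([(ct,P["top",l]),(cs,P["side",l])]))
E
```

```text
{'time': 0.0, 'q': [67.151, 5.012, 10.034, 95.1, 0.001, 89.999], 'qd': [-0.151, -0.042, 0.112, -0.02, -0.063, -0.014], 'joint_efforts': [0.001, -52.039, 46.48, 0.016, -0.0, -0.0], 'ee_pos': [0.213, 0.507, 0.231], 'tcp_rot': [-179.999, 0.078, 67.152], 'wrist_force': [-0.129, -0.23, -0.423], 'torque': [0.026, 0.011, 0.01], 'opening': 0.085}
top wide_stay_tab [([347.9, 185.4], 0.85)]
top wide_stay_hole [([345.1, 151.1], 0.79)]
top wide_pin [([343.0, 173.0], 0.94)]
top narrow_stay_tab [([219.3, 217.2], 0.6)]
top blade [([437.8, 205.2], 0.78)]
top roller [([175.9, 232.5], 0.8), ([175.4, 190.0], 0.62)]
top jar [([172.9, 189.6], 0.69), ([219.5, 213.1], 0.21)]
side wide_stay_tab [([346.5, 232.0], 0.63)]
side wide_stay_hole []
side wide_pin []
side narrow_stay_tab [([253.5, 149.1], 0.89)]
side blade [([396.7, 363.7], 0.8)]
side roller [([214.8, 148.5], 0.8)]
side jar [([258.3, 131.4], 0.76)]
wide_stay_tab (array([ 0.57079619, -0.16136402,  0.06692632]), [0.001546407394981594, 0.0015464073949817193])
narrow_stay_tab (array([0.47475522, 0.30299987, 0.0731207 ]), [0.009770053911907255, 0.009770053911907158])
blade (array([ 0.50201721, -0.507826  , -0.00373601]), [0.0015544093602725911, 0.0015544093602724487])
roller (array([ 0.40916775,  0.48928699, -0.01345256]), [0.009964192774160349, 0.00996419277416034])
jar (array([0.57602133, 0.49726167, 0.00607706]), [0.004806212269763348, 0.004806212269763383])
```

Run:
```python
from h import *
a=cv2.imread('pics/top0.png')[80:290,150:480];b=cv2.imread('pics/side0.png')
cv2.imwrite('pics/t0c.png',cv2.resize(a,(792,504),interpolation=cv2.INTER_CUBIC))
c=get_calibration("top")
for l,p,z in(("tab",[347.9,185.4],.061),("hole",[345.1,151.1],.03),("pin",[343,173],.03)):print(l,onz(c,p,z))
```

```text
tab [ 0.57320395 -0.16242408  0.061     ]
hole [ 0.70858112 -0.15873427  0.03      ]
pin [ 0.62529087 -0.1481566   0.03      ]
```

View pics/t0c.png

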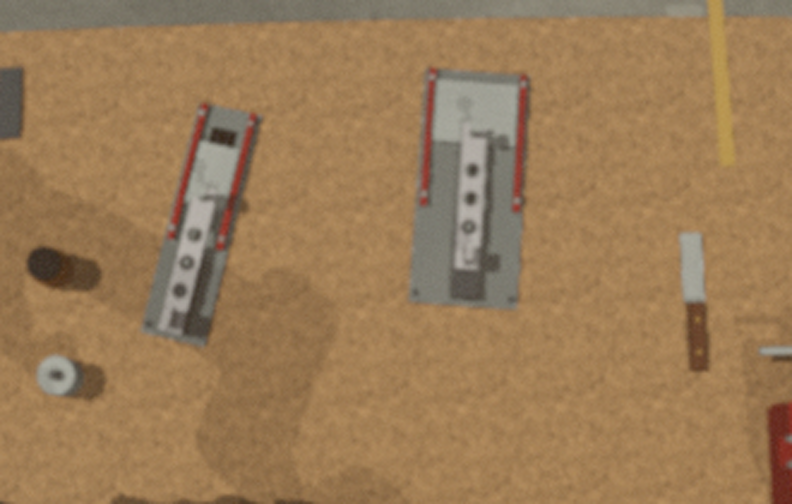

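View pics/side0.png

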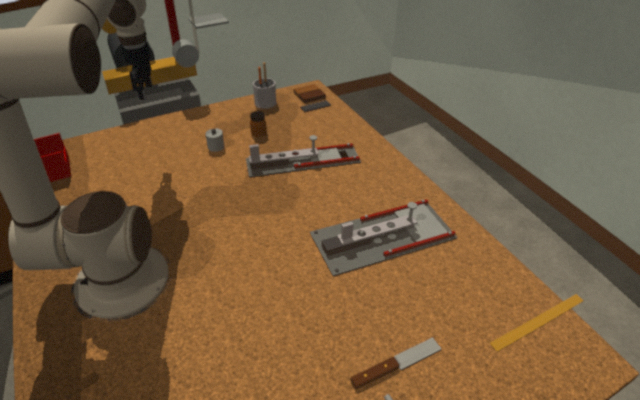

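The wide port is on the right with its axis yawed about -4°. The gate is at +x, and in the crop the tab is at (466,250) and the holes at (469,227), (471,198) and (473,170). Next is a wrist view from above it.

```bash
cat >> h.py <<'E'
from scipy.spatial.transform import Rotation as Ro
def rows(pos,rpy,base=None):
    o=sensors.get_obs();p,r=(o['ee_pos'],o['tcp_rot']) if base is None else base
    A=Ro.from_euler('xyz',r,degrees=True);B=Ro.from_euler('xyz',rpy,degrees=True)
    s=A.inv().apply(np.array(pos)-p);w=(A.inv()*B).as_rotvec()
    return np.round(s/.3,4).tolist(),np.round(w/np.pi,4).tolist()
E
python3 - <<'E'
from h import *
o=sensors.get_obs();c=get_calibration("wrist");A=Ro.from_euler('xyz',o['tcp_rot'],degrees=True).as_matrix()
R=np.array(c['R']);C=-R.T@c['t'];print(A.T@(C-o['ee_pos']),A.T@R.T,c['fx'],c['k1'])
print(rows([.40,.15,.25],[180,0,86]));print(rows([.53,-.16,.25],[180,0,86],([.40,.15,.25],[180,0,86])))
E
```

```text
[-0.00047478 -0.06511541 -0.14270361] [[ 9.99998910e-01  2.66567206e-04  1.45246338e-03]
 [-6.39592580e-04  9.64714343e-01  2.63297981e-01]
 [-1.33102565e-03 -2.63298623e-01  9.64713462e-01]] 359.49527962646437 -0.05874332429388269
([-0.8549, 1.0346, -0.0624], [-0.0, -0.0, -0.1047])
([-1.0006, 0.5044, 0.0], [0.0, 0.0, 0.0])
```

Call:
send_rows(plan=[[[-0.85,0.95,-0.06],[0,0,-0.105],-1],[[-0.85,0.95,-0.06],[0,0,-0.105],-1],[[-0.85,0.95,-0.06],[0,0,-0.105],-1],[[-0.85,0.95,-0.06],[0,0,-0.105],-1],[[-0.85,0.95,-0.06],[0,0,-0.105],-1],[[-0.85,0.95,-0.06],[0,0,-0.105],-1],[[-0.85,0.95,-0.06],[0,0,-0.105],-1],[[-0.85,0.95,-0.06],[0,0,-0.105],-1],[[-0.85,0.95,-0.06],[0,0,-0.105],-1]])

```text
time: 1.7
ee_pos: [0.3784, 0.158, 0.2497]
tcp_rot: [179.9, 0.0, 85.8]
wrist_force: [-0.0, 0.5, -0.7]
opening: 0.0852
```

Run:
```python
from h import *
o=sensors.get_obs();print(o['ee_pos'],o['tcp_rot'],rows([.53,-.16,.25],[180,0,86]))
```

```text
[0.37844933 0.15804934 0.24972667] [1.79933228e+02 1.31444897e-02 8.57660967e+01] ([-1.02, 0.5821, 0.0], [0.0004, 0.0001, -0.0013])
```

Call:
send_rows(plan=[[[-1,0.58,0],[0,0,0],-1],[[-1,0.58,0],[0,0,0],-1],[[-1,0.58,0],[0,0,0],-1],[[-1,0.58,0],[0,0,0],-1],[[-1,0.58,0],[0,0,0],-1],[[-1,0.58,0],[0,0,0],-1],[[-1,0.58,0],[0,0,0],-1],[[-1,0.58,0],[0,0,0],-1],[[-1,0.58,0],[0,0,0],-1],[[-1,0.58,0],[0,0,0],-1]])

```text
time: 2.7
ee_pos: [0.53, -0.149, 0.2495]
tcp_rot: [-180.0, -0.0, 86.1]
wrist_force: [-0.4, -0.4, -0.1]
opening: 0.0854
```

Run:
```python
from h import *
o=sensors.get_obs();print(o['ee_pos'],o['tcp_rot'])
c=get_calibration("wrist");im=camera("wrist");cv2.imwrite('pics/w1.png',im)
for l,z in(("wide_stay_tab",.061),("wide_stay_hole",.03),("wide_pin",.03)):
    for a in place_of(l,"wrist")[:2]:print(l,np.round(a['point'],1),a['p'],onz(c,a['point'],z))
```

```text
[ 0.52996011 -0.14897008  0.24945417] [-1.79997714e+02 -1.68215809e-02  8.60997782e+01]
wide_stay_tab [322.2 214.7] 0.83 [ 0.57886014 -0.15492106  0.061     ]
wide_stay_hole [320.4 314.4] 0.63 [ 0.71158879 -0.16636713  0.03      ]
wide_pin [321.9 243.7] 0.61 [ 0.62283294 -0.15844091  0.03      ]
```

View pics/w1.png

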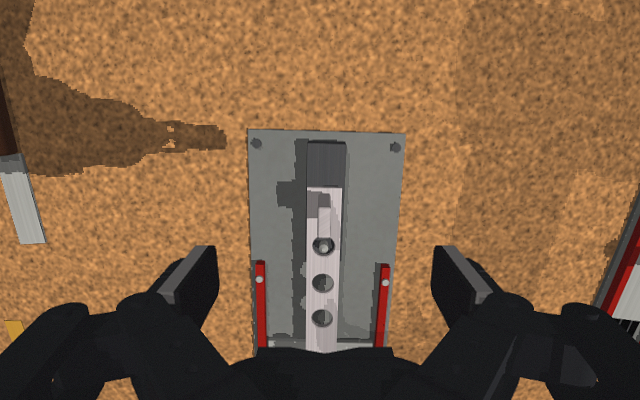

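Run:
```python
from h import *
c=get_calibration("wrist")
H=np.array([onz(c,p,.036) for p in([323.5,245],[322.5,283],[321.5,317.5])]);print(H,np.diff(H,axis=0))
print([onz(c,p,.0) for p in([248,130],[405,134])], [onz(c,p,.086) for p in([318,194],[329,194],[318,207],[329,207])])
im=cv2.imread('pics/w1.png')[120:350,240:410];cv2.imwrite('pics/w1c.png',cv2.resize(im,None,fx=2.6*1.,fy=2.6,interpolation=cv2.INTER_CUBIC))
```

```text
[[ 0.62231856 -0.15667845  0.036     ]
 [ 0.66797024 -0.16087883  0.036     ]
 [ 0.71239125 -0.16507156  0.036     ]] [[ 0.04565168 -0.00420038  0.        ]
 [ 0.044421   -0.00419273  0.        ]]
[array([ 0.49810309, -0.23055496,  0.        ]), array([ 0.51381536, -0.06036549,  0.        ])] [array([ 0.5510135 , -0.15666309,  0.086     ]), array([ 0.55166631, -0.14693498,  0.086     ]), array([ 0.56308199, -0.15752814,  0.086     ]), array([ 0.56374173, -0.14770118,  0.086     ])]
```

View pics/w1c.png

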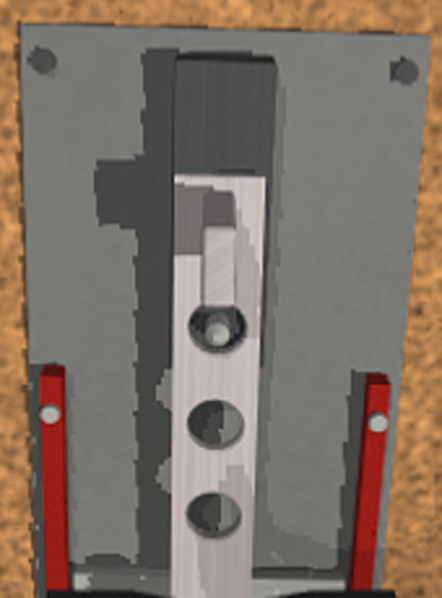

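The tab's top face is at (324,222). The holes are at (323,245), (322,283) and (321,317), and the pin tip shows in the first at about (323.5,247.5). The 45 mm hole spacing checks out, and the yaw is -5.3° from both holes and plate edge.

Run:
```python
from h import *
c=get_calibration("wrist")
print('tabtop',onz(c,[324.5,222.5],.086),'pin',onz(c,[323.5,247.7],.044))
t=[.5775,-.153]
print(rows([*t,.12],[180,0,84.7]));print(rows([*t,.046],[180,0,84.7]))
```

```text
tabtop [ 0.57819644 -0.15270519  0.086     ] pin [ 0.62185467 -0.15663396  0.044     ]
([-0.0026, 0.1585, 0.4333], [0.0003, 0.0, 0.008])
([-0.0026, 0.1583, 0.6799], [0.0003, 0.0, 0.008])
```

Call:
send_rows(plan=[[[-0.003,0.158,0.4],[0,0,0.008],-0.2],[[-0.003,0.158,0.4],[0,0,0.008],-0.2],[[-0.003,0.158,0.4],[0,0,0.008],-0.2],[[-0.003,0.158,0.4],[0,0,0.008],-0.2],[[-0.003,0.158,0.5],[0,0,0.008],-0.2],[[-0.003,0.158,0.6],[0,0,0.008],-0.2],[[-0.003,0.158,0.65],[0,0,0.008],-0.2],[[-0.003,0.158,0.68],[0,0,0.008],-0.2],[[-0.003,0.158,0.68],[0,0,0.008],-0.2]], force=100)

```text
time: 3.8
ee_pos: [0.5772, -0.1542, 0.0457]
tcp_rot: [180.0, 0.0, 84.6]
wrist_force: [-0.7, 0.2, 0.2]
opening: 0.0512
```

Call:
send_rows(plan=[[[0,0,0],[0,0,0],1],[[0,0,0],[0,0,0],1],[[0,0,0],[0,0,0],1],[[0,0,0],[0,0,0],1],[[0,0,0],[0,0,0],1],[[0,0,0],[0,0,0],1],[[0,0,0],[0,0,0],1],[[0,0,0],[0,0,0],1]], force=100)

```text
time: 4.6
ee_pos: [0.5781, -0.1544, 0.0468]
tcp_rot: [179.9, 0.0, 84.6]
wrist_force: [-1.0, 1.0, 6.5]
opening: 0.0108
```

Run:
```python
from h import *
im=camera("wrist");cv2.imwrite('pics/w2.png',im);s=camera("side")[180:290,280:480]
cv2.imwrite('pics/s2.png',cv2.resize(s,(800,440),interpolation=cv2.INTER_CUBIC))
```

```text
(no output)
```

View pics/w2.png

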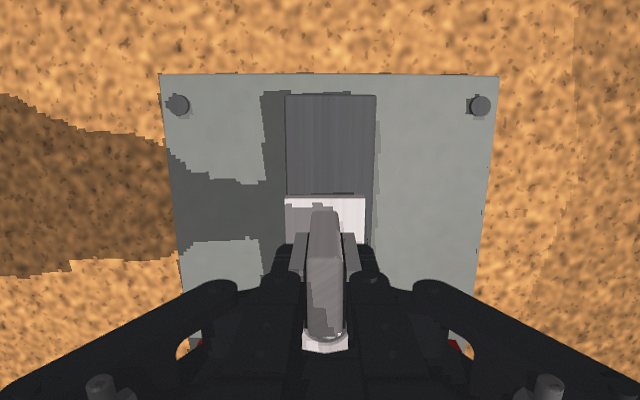

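The tab (325,270) is between the pads and the opening is 11 mm, so the grip holds. Now I lift 22 mm.

Call:
send_rows(plan=[[[0,0,-0.02],[0,0,0],1],[[0,0,-0.04],[0,0,0],1],[[0,0,-0.06],[0,0,0],1],[[0,0,-0.075],[0,0,0],1],[[0,0,-0.075],[0,0,0],1],[[0,0,-0.075],[0,0,0],1]])

```text
time: 5.3
ee_pos: [0.5773, -0.1543, 0.0677]
tcp_rot: [-180.0, -0.0, 84.6]
wrist_force: [0.4, -0.0, -2.7]
opening: 0.0112
```

Run:
```python
from h import *
s=camera("side")[180:290,280:480]
cv2.imwrite('pics/s3.png',cv2.resize(s,(800,440),interpolation=cv2.INTER_CUBIC))
o=sensors.get_obs();print(o['wrist_force'],o['torque'])
```

```text
[ 1.02233324 -0.3280927  -2.39803839] [0.05884232 0.11023802 0.04095084]
```

View pics/s3.png

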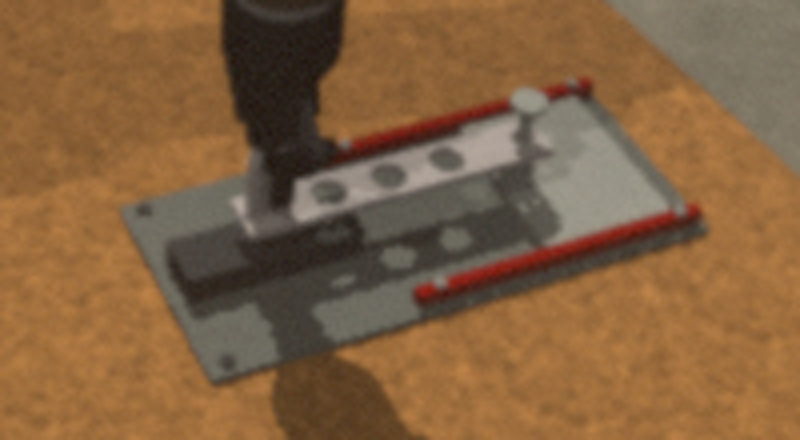

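The stay hangs level, clear of the pin, with its eye on the stud (525,145). The 2.4 N force fits its weight. Next I pull it 90 mm.

Call:
send_rows(plan=[[[0,-0.04,0],[0,0,0],1],[[0,-0.08,0],[0,0,0],1],[[0,-0.12,0],[0,0,0],1],[[0,-0.16,0],[0,0,0],1],[[0,-0.2,0],[0,0,0],1],[[0,-0.24,0],[0,0,0],1],[[0,-0.28,0],[0,0,0],1],[[0,-0.3,0],[0,0,0],1],[[0,-0.3,0],[0,0,0],1],[[0,-0.3,0],[0,0,0],1]])

```text
time: 6.35
ee_pos: [0.4878, -0.1459, 0.0679]
tcp_rot: [180.0, 0.0, 84.6]
wrist_force: [0.2, -1.2, -2.8]
opening: 0.0108
```

Run:
```python
from h import *
s=camera("side")[180:290,280:480]
cv2.imwrite('pics/s4.png',cv2.resize(s,(800,440),interpolation=cv2.INTER_CUBIC))
o=sensors.get_obs();print(o['ee_pos'],o['wrist_force'],o['torque'])
```

```text
[ 0.48791392 -0.14586921  0.06787798] [ 0.63215867  0.90525448 -2.35109403] [0.02380246 0.11661197 0.01630219]
```

View pics/s4.png

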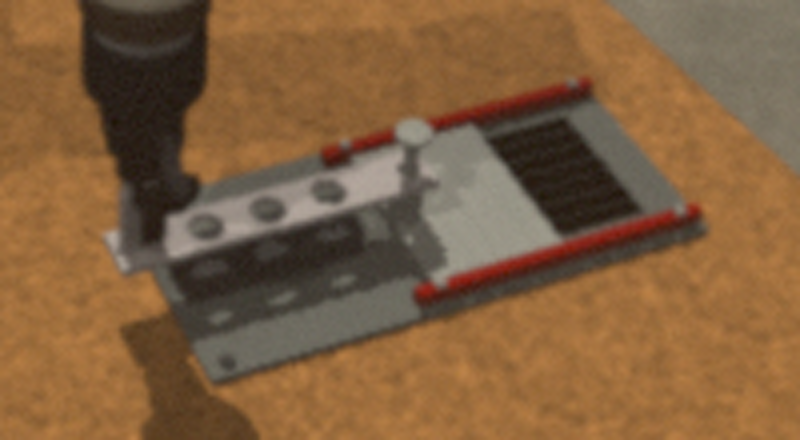

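The gate is open and hole 3 (328,190) is where hole 1 was (328,192). Now I lower it.

Call:
send_rows(plan=[[[0,0,0.02],[0,0,0],1],[[0,0,0.04],[0,0,0],1],[[0,0,0.055],[0,0,0],1],[[0,0,0.065],[0,0,0],1],[[0,0,0.073],[0,0,0],1],[[0,0,0.073],[0,0,0],1],[[0,0,0.073],[0,0,0],1]])

```text
time: 7.1
ee_pos: [0.4879, -0.1458, 0.0468]
tcp_rot: [180.0, 0.0, 84.6]
wrist_force: [-3.1, 1.0, 5.4]
opening: 0.0112
```

Run:
```python
from h import *
s=camera("side")[180:290,280:480]
cv2.imwrite('pics/s5.png',cv2.resize(s,(800,440),interpolation=cv2.INTER_CUBIC))
o=sensors.get_obs();print(o['ee_pos'],o['wrist_force'],o['torque'])
```

```text
[ 0.48789353 -0.14582973  0.04672827] [-4.1069716   0.76718272  5.22862032] [0.20566681 0.55533626 0.05256971]
```

View pics/s5.png

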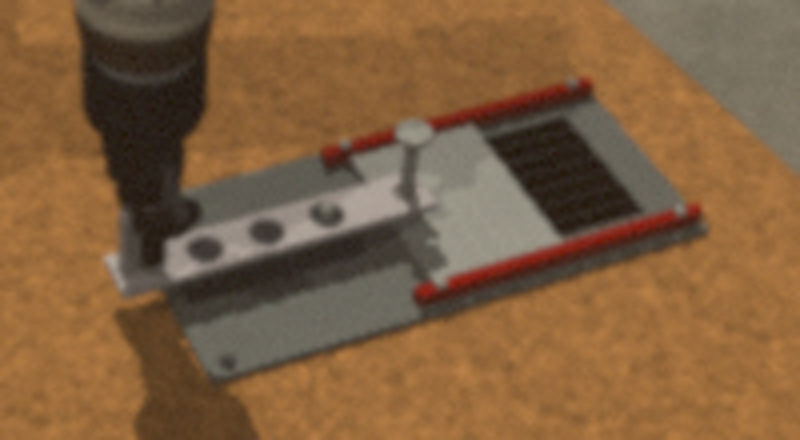

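The pin shows in hole 3 (327,212) and the stay lies on the rest block. Next I release and rise.

Call:
send_rows(plan=[[[0,0,0],[0,0,0],-0.3],[[0,0,0],[0,0,0],-0.3],[[0,0,0],[0,0,0],-0.3],[[0,0,0],[0,0,0],-0.3],[[0,0,-0.05],[0,0,0],-0.3],[[0,0,-0.15],[0,0,0],-0.3],[[0,0,-0.3],[0,0,0],-0.3],[[0,0,-0.45],[0,0,0],-0.3],[[0,0,-0.6],[0,0,0],-0.3],[[0,0,-0.7],[0,0,0],-0.3]])

```text
time: 8.15
ee_pos: [0.4879, -0.1458, 0.2606]
tcp_rot: [179.8, 0.0, 84.6]
wrist_force: [0.3, 0.1, -0.6]
opening: 0.0559
```

Call:
send_rows(plan=[[[0,0,0],[0,0,0],-0.3],[[0,0,0],[0,0,0],-0.3],[[0,0,0],[0,0,0],-0.3]])

```text
time: 8.45
ee_pos: [0.4875, -0.1457, 0.2553]
tcp_rot: [-179.9, -0.0, 84.6]
wrist_force: [0.2, 0.2, 0.1]
opening: 0.0554
```

Run:
```python
from h import *
c=get_calibration("wrist");im=camera("wrist");S=camera("side");s=S[180:290,280:480]
s=cv2.resize(s,(640,352),interpolation=cv2.INTER_CUBIC)
cv2.imwrite('pics/f.png',cv2.resize(np.vstack([im[100:350],s[:340]]),(640,590)))
for l,z in(("wide_stay_tab",.061),("wide_stay_hole",.03),("wide_pin",.03)):
    for a in place_of(l,"wrist")[:1]:print(l,np.round(a['point'],1),a['p'],onz(c,a['point'],z))
print(sensors.get_obs()['wrist_force'])
for n in("top","side"):
    camera(n)
    for l in("narrow_stay_tab","blade","roller","jar"):print(n,l,[np.round(a['point'],1).tolist() for a in place_of(l,n)[:1]])
```

```text
wide_stay_tab [322.1 164.8] 0.62 [ 0.48802041 -0.14845762  0.061     ]
wide_stay_hole [326.6 277.6] 0.64 [ 0.62453722 -0.156502    0.03      ]
wide_pin [325.8 277.1] 0.73 [ 0.62381748 -0.15735126  0.03      ]
[-0.45353321 -0.0187264   0.07596472]
top narrow_stay_tab [[216.8, 212.1]]
top blade [[440.9, 206.5]]
top roller [[175.0, 233.9]]
top jar [[171.0, 190.9]]
side narrow_stay_tab []
side blade [[393.8, 362.6]]
side roller [[217.0, 146.8]]
side jar [[257.7, 132.5]]
```

View pics/f.png

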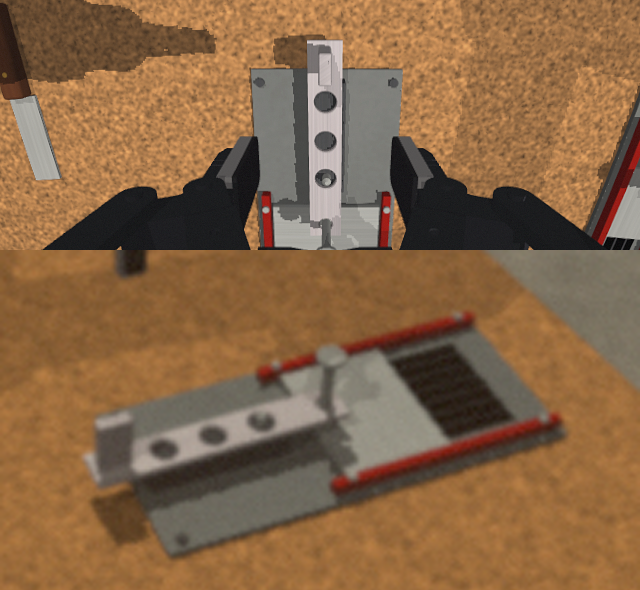

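The pin tip shows in the third hole (326,180 in the upper picture), the stay lies flat, the gate is open and the gripper is clear.

```bash
python3 -c "from workcell import bot;print(bot.job_done())"
```

```text
the job is handed in; nothing more can be done
None
```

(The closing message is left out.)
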